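Lock up two lino blocks for printing

TASK

Make up this row for printing: stand the dark wooden spacer in the bed in the one gap that is wide enough for it, then slide the wedge up by its black knob until both blocks and the spacer are pressed flush together and against the side rail. Be gentle, as squeezed lino blocks bow: 10 to 15 newtons on the wedge is plenty, and keep the fingers from pressing on the cut faces. Finish while still holding the wedge tight by its knob, so that I can tighten the brass screw, and leave the other things on the table where they are.

Things in the scene. Friction and masses are not known exactly. Their poses are not given: they have to be found in the camera images.
- bed: wooden lock-up bed, fixed on the table: board 12 mm thick (blocks stand on its top, z = 12 mm), from x = -115 to +85, y = -135 to +135 mm; origin on its underside. Rails reach z = 28 mm: side rail with inner face at y = +95, head rail with inner face at x = +55; near end open. At -y a guide fence turned 22 degrees carries the wedge; brass screw at x = -12, y = -61, top z = 43 mm, stays as it is.
- wedge (a joint): travel in m of the captive wedge along its guide, 0 (drawn back; starts at 0 to 0.004) to 0.046, along (cos 22, sin 22) degrees in the bed's x, y. Its working face (to +y, along the bed's x, top z = 30 mm) is the plane y = -49 mm + 0.375 x travel; at 0 it spans x = -108 to +10 mm. It drags 1 N, stays where left, and with spacer and blocks in the row comes tight at about 0.032.
- wedge_knob (a point): middle of the wedge's black knob, an upright round post 20 mm across; this point is 47 mm over the table, the post's straight part reaches from 36 to 61 mm, its top is at 64 mm. Moves with the wedge; at travel 0 it is at x = -92, y = -76 mm in the bed's frame. Friction takes its share: of a push along the travel a third to nine tenths reaches the row.
- wide_block: wide lino printing block with a leaf cut in its grey-blue face: 100 mm (x) by 74 mm (y) by 20 mm high, 0.17 kg, loose on the bed, square to it within a degree. Origin at the centre of its underside. It lies either next to the side rail or next to the wedge, with 2 to 5 mm to it; the narrow block lies at the other place, 0.5 to 4 mm from it.
- narrow_block: narrow lino printing block with a zigzag border cut in its grey-blue face: 100 mm (x) by 46 mm (y) by 20 mm high, 0.11 kg, loose on the bed beside the wide block. Origin at the centre of its underside. The gap on its outer side, to the side rail or to the wedge's face, is 16 to 19 mm wide.
- spacer: dark wooden spacer strip standing upright on the table: 90 mm long (x), 12 mm thick (y), 18 mm high, with a grip tab at its middle (36 mm along x, 12 mm thick, up to 48 mm high), 0.05 kg. Origin at the centre of its underside.
- mug: white coffee mug, 83x115x86 mm; not part of the job, stays where it is
- water_jar: glass jar of rinsing water, 64 mm across, 80 mm tall; not part of the job, stays where it is
- glasses_case: dark green spectacle case, 60x155x30 mm; not part of the job, stays where it is
- eraser: blue and white eraser, 21x42x13 mm; not part of the job, stays where it is
- paint_tube_2: white paint tube with a green band and black cap, 26x98x20 mm; not part of the job, stays where it is
- bone_folder: cream bone folder, 20x154x8 mm, lying flat; not part of the job, stays where it is
Not all that is in view belongs to the job. Of the things shaped like the spacer, the wooden one is meant.

How it is judged:
By the outcome, as a careful person would: the job done as asked, in the order asked, and still so for the second after the job is handed in, while the arm keeps its last pose, push and grip.
It also fails if it takes over 64 s, if anything falls off the work surface, if the arm or the gripper's body presses on something with over 40 N, if the wrist force passes 120 N, or if a joint passes its speed limit or range.

ROBOT

A 6-joint arm with a two-finger parallel gripper is mounted at the origin on a cart in front of the work surface, level with it; the furniture and walls round the work are solid. World frame = base frame: x ahead of the robot, y to its left, z up, the work surface at z = 0. Lengths are in m, angles in rad, forces in N, time in s.
With the tool pointing down it reaches from about 0.2 to 0.875 m from the base axis. Payload 3.4 kg.
Tool frame: the origin (TCP) lies between the finger pads; the fingertips stand 25 mm ahead of it and the grasp point (between the pads) lies 6 mm ahead of it (r.nose_length is the z of the fingertips in the tool frame, in m); z points along the fingers, y is the line along which they close (so a half turn about z gives the same grasp; the last joint's range is limited). The gripper opens to 94 mm and grips with 3 to 60 N. Pads are 16 mm wide; open, the fingers measure 119 mm over their backs; the gripper's body (75 mm by 177 mm) begins 78 mm behind the grasp point.
Start: joints at [-1.409, 0.276, 1.505, -0, 1.361, -0.121], TCP at [0.16, -0.552, 0.23] pointing down, gripper open.
Joint ranges: [-2.89, 2.89], [-0.75, 2.08], [0.22, 2.7], [-1.18, 4.32], [0.11, 2.71], [-2.7, 2.7]. Speed limits (rad/s): [2.57, 2.57, 3.14, 3.14, 3.14, 3.14].

INTERFACE

Orientations are given as a unit quaternion [w, x, y, z].
In Python, from plant import r, gripper_to, inverse_kinematics, vision, models, telemetry gives the robot as it stands. Calls block until the motion is done:
- r.move_to(position, orientation): joint-space move of the TCP to a pose.
- r.move_l(position, rot=None, vel=0.15, guard=None): straight line of the TCP; rot=None keeps the orientation; vel is the mean speed in m/s. With guard (N) it stops when the force on the tool has changed by that much, and returns True; else False.
- r.movej(angles): joint-space move.
- gripper_to(opening, f_grip=None): finger opening in m; f_grip is the grip in N (None keeps the last); returns when the fingers have stopped.
- r.hold(seconds).
- inverse_kinematics(position, orientation): joint angles nearest the present ones, or None.
- vision.snapshot(name): name is "side" or "top"; returns the picture (480x640x3 uint8, red, green, blue); there is no depth.
- vision.get_calibration(name): a dict with "fx", "fy", "cx", "cy" (pixels), "position" and "orientation" of the camera in the world. Camera axes: x right, y down, z forward; pixel columns grow to the right and rows downward; lengths in m; the calibration is good to about 2 mm. A picture is of the moment at which its call begins. get_calibration takes no time and is no camera call.
A pose or a line that the arm cannot do raises r.PlanningError and nothing moves.
- r.sign_off(): hands the job in; it is judged then, once.
Trained networks look in the newest picture that a camera, given by its name, has taken for a name from the list of things; names that differ only in an ending like _2 or _b are one class to them, and where a whole thing is asked for, a point or a joint stands for the part that bears it (a point fixed in the world has none). Each returns a list of dicts, best first, with "score" (0 to 1); they miss things now and then, are a little off and sometimes report something else, mostly with a low value. They report only what shows in the picture. A call takes as long as a camera call. They do not tell look-alikes from the thing itself.
- models.boxes_of(thing, camera): "at" ([x, y, z] in m, in world coordinates, good to about 4 mm: the middle of the surface that is visible of it).
- models.regions_of(thing, camera): "pixels" (480x640 bool, what is visible of it).
- models.mark_of(thing, camera): "at" ([x, y, z] in m, in world coordinates, good to about 4 mm: a listed point, or the origin of a listed thing).
Readings, each from a call of its own:
- telemetry.current_t(): time.
- telemetry.current_joints(): joint angles.
- telemetry.current_dq(): joint speeds.
- telemetry.current_joint_efforts(): joint torques, N m.
- telemetry.current_ee_pos(): TCP position.
- telemetry.current_tool_rot(): TCP orientation.
- telemetry.current_wrist_force(): force on the tool from outside, world axes, zero at the start.
- telemetry.current_torque(): the same for the moment, N m.
- telemetry.current_opening(): finger opening in m.
- telemetry.current_finger_force(): force on a finger pad.
Only numpy, scipy, OpenCV 4.12 (cv2) and the standard library are available. Lean on these libraries where they do the work, as an engineer would, in place of code of your own. Each camera call takes 0.05 s, during which the arm holds its last target. There are 200 camera calls.

## Working session

There is one attempt and no reset: what is moved stays moved. The work goes in short steps, each a Python script; the robot and the scene stay as the last script left them, time stands still between calls to the robot, and variables do not carry over. Pictures are saved under pics/ and viewed, at most 10 in all, crops included, and the job is handed in when it is done.

```bash
ls; mkdir -p pics
python3 - <<'E'
from plant import r, vision, models, telemetry
import cv2
for c in("top","side"):
    im=vision.snapshot(c); cv2.imwrite(f"pics/{c}0.png",im[:,:,::-1])
    k=vision.get_calibration(c); print(c,k)
    for t in("bed","wedge_knob","wide_block","narrow_block","spacer"):
        print(t,[(d["at"].round(4) if hasattr(d["at"],'round') else d["at"],round(d["score"],2)) for d in models.mark_of(t,c)][:4])
print(telemetry.current_t())
E
```

```text
pics
top {'fx': 577.2409692828522, 'fy': 577.2409692828522, 'cx': 315.7152072135797, 'cy': 248.02916845955986, 'position': array([0.30203193, 0.01361795, 1.59224893]), 'orientation': array([ 0.07183122, -0.69378004,  0.71397511, -0.06122959])}
bed [([0.6161, -0.1942, -0.0003], 0.73)]
wedge_knob [([0.4878, 0.0129, 0.0463], 0.77)]
wide_block [([0.5722, 0.0821, 0.0139], 0.66)]
narrow_block [([0.574, 0.1486, 0.0102], 0.74), ([0.5003, -0.3883, 0.0012], 0.64)]
spacer [([0.7389, -0.0001, -0.0043], 0.77), ([0.5197, -0.2554, 0.0016], 0.75), ([0.397, -0.2622, 0.0031], 0.65), ([0.5167, -0.1418, 0.0014], 0.52)]
side {'fx': 489.5472414102766, 'fy': 489.5472414102766, 'cx': 321.64507871033265, 'cy': 242.65703934177037, 'position': array([ 0.44644544, -1.11755138,  0.85430656]), 'orientation': array([-0.46366352,  0.88289702, -0.06759748,  0.03065249])}
bed []
wedge_knob [([0.4855, 0.0155, 0.0466], 0.92)]
wide_block [([0.5767, 0.0853, 0.0119], 0.66)]
narrow_block [([0.5706, 0.1501, 0.0151], 0.71)]
spacer [([0.5244, -0.2509, -0.0019], 0.86), ([0.3981, -0.2603, 0.0012], 0.69), ([0.5173, -0.1462, 0.0018], 0.64), ([0.7411, -0.001, 0.0002], 0.64)]
0.6
```

View pics/top0.png

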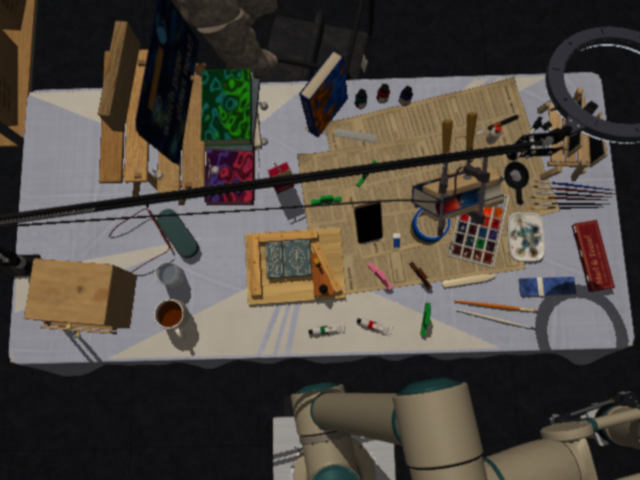

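View pics/side0.png

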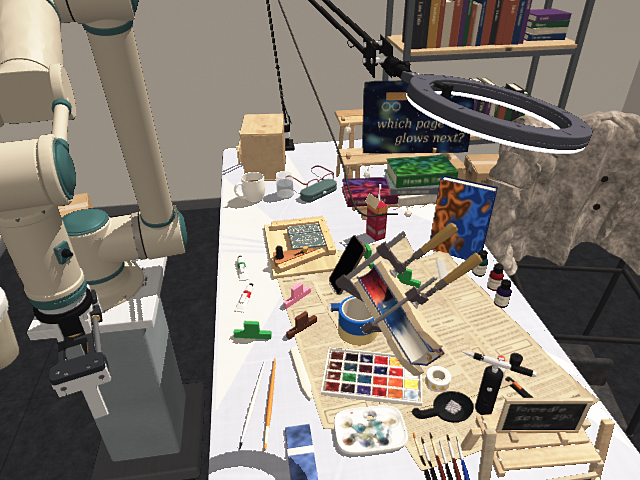

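Run:
```python
import cv2, numpy as np
a=cv2.imread("pics/top0.png"); s=cv2.imread("pics/side0.png")
A=cv2.resize(a[218:318,236:356],None,fx=5,fy=5,interpolation=cv2.INTER_CUBIC)
B=cv2.resize(s[210:350,225:345],(600,700)[::1],interpolation=cv2.INTER_CUBIC)
cv2.imwrite("pics/bedcrop.png",A)
C1=cv2.resize(a[250:345,355:455],(380,361),interpolation=cv2.INTER_CUBIC)
C2=cv2.resize(s[270:355,225:325],(420,357),interpolation=cv2.INTER_CUBIC)
C2=cv2.copyMakeBorder(C2,0,4,0,0,cv2.BORDER_CONSTANT)
cv2.imwrite("pics/spcrop.png",np.hstack([C1,C2]))
```

```text
(no output)
```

View pics/bedcrop.png

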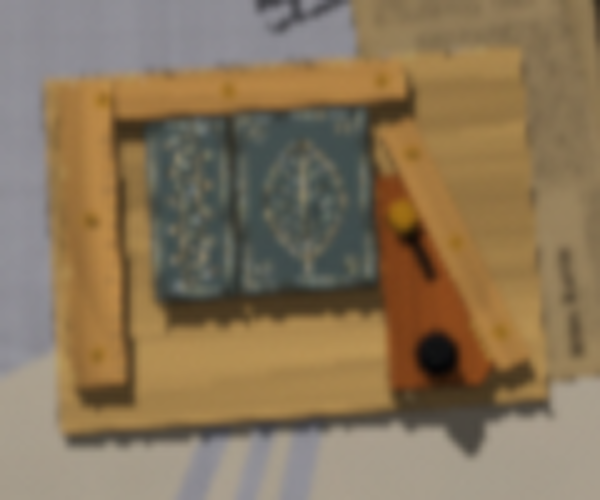

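View pics/spcrop.png

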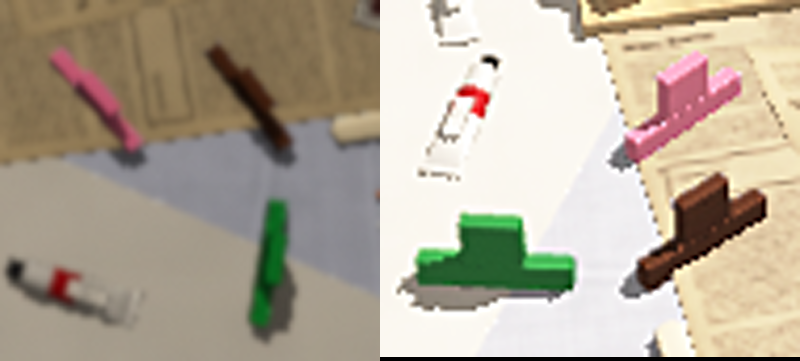

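The three things shaped like the spacer are pink at (380,275), brown at (420,275) and green at (427,320), top-view pixels. Only the brown one looks like dark wood, and the crop confirms it. In the bed, the wide gap is between the narrow block and the side rail, at about (263,262). Next I fit the poses to the silhouettes.

```bash
cat > h.py <<'E'
import numpy as np, cv2
from scipy.optimize import minimize
from scipy.spatial.transform import Rotation as R
from plant import vision
def proj(P,c):
    k=vision.get_calibration(c); w,x,y,z=k["orientation"]
    q=(np.asarray(P)-k["position"])@R.from_quat([x,y,z,w]).as_matrix()
    return np.c_[k["fx"]*q[:,0]/q[:,2]+k["cx"],k["fy"]*q[:,1]/q[:,2]+k["cy"]]
def box(x0,x1,y0,y1,z0,z1): return np.array([[x,y,z] for x in(x0,x1) for y in(y0,y1) for z in(z0,z1)])/1e3
def place(P,p,z0=0):
    c,s=np.cos(p[2]),np.sin(p[2]); P=np.asarray(P)
    return np.c_[p[0]+c*P[:,0]-s*P[:,1],p[1]+s*P[:,0]+c*P[:,1],P[:,2]+z0]
S=6
def sil(boxes,p,z0,c):
    m=np.zeros((480*S,640*S),np.uint8)
    for b in boxes:
        h=cv2.convexHull(((proj(place(b,p,z0),c)+.5)*S).astype(np.float32)).astype(np.int32)
        cv2.fillConvexPoly(m,h,1)
    return m
def fit(boxes,p0,z0,masks):
    crop={}
    for c,m in masks.items():
        ys,xs=np.where(m); crop[c]=(max(ys.min()-12,0),ys.max()+12,max(xs.min()-12,0),xs.max()+12)
    def cost(p):
        e=0
        for c,m in masks.items():
            a,b,l,r_=crop[c]
            s=sil(boxes,p,z0,c)[a*S:b*S,l*S:r_*S]
            s=cv2.resize(s.astype(np.float32),(r_-l,b-a),interpolation=cv2.INTER_AREA)
            e+=((s-m[a:b,l:r_])**2).sum()/m.sum()
        return e
    p0=np.array(p0)
    o=minimize(cost,p0,method="Nelder-Mead",options=dict(initial_simplex=np.vstack([p0]+[p0+d for d in np.diag([.006,.006,.08])]),maxfev=120,xatol=2e-4,fatol=1e-4))
    return o.x,o.fun
BED=[box(-115,85,-135,135,0,12)]
SP=[box(-45,45,-6,6,0,18),box(-18,18,-6,6,0,48)]
WB=[box(-50,50,-37,37,0,20)]; NB=[box(-50,50,-23,23,0,20)]
E
python3 - <<'E'
from h import *
from plant import models,telemetry
ms={}
for c in("top","side"):
    vision.snapshot(c)
    for t in("spacer","bed","narrow_block","wide_block"):
        for i,d in enumerate(models.regions_of(t,c)):
            m=d["pixels"]; ys,xs=np.where(m); print(c,t,i,round(d["score"],2),m.sum(),xs.mean().round(1),ys.mean().round(1)); ms[f"{c}-{t}-{i}"]=m
np.savez("m.npz",**ms)
def near(c,t,uv): 
    L=[m for k,m in ms.items() if k.startswith(f"{c}-{t}-")]
    L=[m for m in L if np.hypot(np.where(m)[1].mean()-uv[0],np.where(m)[0].mean()-uv[1])<12]
    return L[0] if L else None
for t,B,p0,z0,uv in(("spacer",SP,(.522,-.253,.6),0,{"top":(420,275),"side":(302,324)}),("narrow_block",NB,(.572,.149,.06),.012,{"top":(273,260),"side":(310,228)}),("wide_block",WB,(.574,.084,.06),.012,{"top":(297,260),"side":(308,238)}),("bed",BED,(.58,.09,.06),0,{"top":(296,266)})):
    M={c:near(c,t,v) for c,v in uv.items()}; M={c:m for c,m in M.items() if m is not None}
    for sub in ([M] if len(M)<2 else [{c:m} for c,m in M.items()]+[M]):
        print(t,list(sub),*[x for x in fit(B,p0,z0,sub)])
print(telemetry.current_t())
E
```

```text
top spacer 0 0.77 216 420.5 275.7
top spacer 1 0.77 235 325.5 200.3
top spacer 2 0.71 239 425.2 318.9
top spacer 3 0.57 219 379.3 275.7
top spacer 4 0.53 87 362.7 178.3
top bed 0 0.95 5263 295.8 268.4
top narrow_block 0 0.77 629 273.9 260.3
top wide_block 0 0.74 950 296.4 258.0
top wide_block 1 0.52 5326 296.0 268.5
side spacer 0 0.88 465 251.9 330.9
side spacer 1 0.71 382 301.0 323.4
side spacer 2 0.66 379 297.1 293.4
side spacer 3 0.65 200 407.6 278.0
side spacer 4 0.47 68 367.5 252.0
side spacer 5 0.16 312 285.2 254.7
side bed 0 0.92 2832 298.9 249.6
side narrow_block 0 0.68 259 302.6 228.5
side wide_block 0 0.81 528 307.4 241.0
spacer ['top'] [ 0.51871919 -0.25099814  0.5906606 ] 0.07000171255182337
spacer ['side'] [ 0.51841974 -0.251936    0.60346174] 0.1078671360515175
spacer ['top', 'side'] [ 0.5182541  -0.25158983  0.59036239] 0.17994211731156753
narrow_block ['top'] [0.57099725 0.14942901 0.05062821] 0.019412794249614965
narrow_block ['side'] [ 0.57053665  0.16084684 -0.05115741] 0.6404619253740348
narrow_block ['top', 'side'] [0.57149663 0.14977259 0.05137957] 0.7024534913374298
wide_block ['top'] [0.57520557 0.08703701 0.03898427] 0.043970923172800165
wide_block ['side'] [0.57449083 0.08975043 0.05330704] 0.2639268817323627
wide_block ['top', 'side'] [0.57504279 0.08702292 0.04881352] 0.3168239948205781
bed ['top'] [0.57111138 0.0960997  0.04495374] 0.326288169992756
1.1
```

Run:
```python
from h import *
from plant import models,telemetry
ms=np.load("m.npz"); B2=BED+[box(-88,85,95,133,0,28),box(55,85,-65,95,0,28)]
for B in(BED,B2):
    M={}
    for c in("top",):
        m=ms[f"{c}-bed-0"].astype(np.uint8)
        cs,_=cv2.findContours(cv2.morphologyEx(m,cv2.MORPH_CLOSE,np.ones((3,3))),cv2.RETR_EXTERNAL,cv2.CHAIN_APPROX_NONE)
        f=np.zeros_like(m); cv2.drawContours(f,[max(cs,key=cv2.contourArea)],-1,1,-1); M[c]=f.astype(float)
        print(f.sum())
    p,e=fit(B,(.574,.094,.05),0,M); print(p,e)
# overlay
a=cv2.imread("pics/top0.png"); K=5
A=cv2.resize(a[218:318,236:356],None,fx=K,fy=K,interpolation=cv2.INTER_CUBIC)
def ln(P,p,col,cl=True,z0=0):
    q=((proj(place(np.array(P)/1e3,p,z0),"top")-[236,218]+.5)*K).astype(np.int32); cv2.polylines(A,[q],cl,col,1)
ln([(-115,-135,12),(85,-135,12),(85,135,12),(-115,135,12)],p,(0,0,255))
ln([(-90,95,28),(55,95,28),(55,-60,28)],p,(0,255,0),False)
ln([(-90,95,12),(55,95,12),(55,-60,12)],p,(255,0,255),False)
ln([(-108,-49,30),(10,-49,30)],p,(255,255,0),False)
for P in((-12,-61,43),(-92,-76,64)): 
    q=((proj(place(np.array([P])/1e3,p),"top")[0]-[236,218]+.5)*K).astype(int); cv2.circle(A,tuple(map(int,q)),4,(0,0,255),1)
ln([(-50,-23,20),(50,-23,20),(50,23,20),(-50,23,20)],(.571,.1494,.0506),(0,255,255),True,.012)
ln([(-50,-37,20),(50,-37,20),(50,37,20),(-50,37,20)],(.5752,.087,.045),(0,255,255),True,.012)
cv2.imwrite("pics/ov.png",A)
c,s=np.cos(p[2]),np.sin(p[2])
for q in((.571,.1494),(.5752,.087),(.4867,.0142)):
    d=np.array(q)-p[:2]; print("in bed",(np.array([c*d[0]+s*d[1],-s*d[0]+c*d[1]])*1e3).round(1))
```

```text
6889
[0.57173642 0.09599897 0.04429304] 0.013818773553558025
6889
[0.57028666 0.09584136 0.05141205] 0.02571497509461905
in bed [ 3.5 53.5]
in bed [ 4.5 -9.1]
in bed [-87.7 -77.2]
```

View pics/ov.png

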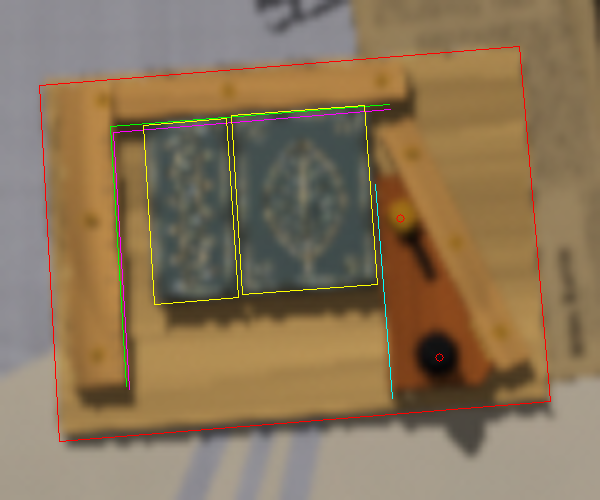

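The gap fits at about 18 mm and is centred at bed y ≈ +86. The overlay matches the bed to about a pixel. Picking up the spacer now.

```bash
cat >> h.py <<'E'
from plant import r,gripper_to,inverse_kinematics,telemetry,models
def down(psi):
    c,s=np.cos(psi),np.sin(psi)
    x,y,z,w=R.from_matrix(np.array([[c,s,0],[s,-c,0],[0,0,-1.]])).as_quat(); return np.array([w,x,y,z])
BP=np.array([.571,.0957,.048])
def b2w(x,y): return place([[x/1e3,y/1e3,0]],BP)[0,:2]
def st(): print("t",round(telemetry.current_t(),2),"p",np.round(telemetry.current_ee_pos(),4),"F",np.round(telemetry.current_wrist_force(),2),"op",round(telemetry.current_opening(),4),"ff",np.round(telemetry.current_finger_force(),2))
E
python3 - <<'E'
from h import *
p=np.array([.5183,-.2515]); psi=.592
c=[]
for k in(0,np.pi):
    q=inverse_kinematics([*p,.16],down(psi+k)); q2=inverse_kinematics([*b2w(3,86),.16],down(BP[2]+k)); print(k,q if q is None else np.round(q,2),q2 if q2 is None else np.round(q2,2))
    if q is not None and q2 is not None: c.append((abs(np.array(q)-telemetry.current_joints()).max(),k))
k=min(c)[1]; print("use",k)
gripper_to(.05,15)
r.move_to([*p,.16],down(psi+k)); st()
print(r.move_l([*p,.048],vel=.1,guard=8)); st()
gripper_to(.0,15); st()
r.move_l([*p,.16],vel=.15); st()
im=vision.snapshot("side"); cv2.imwrite("pics/grasp.png",cv2.resize(im[150:390,180:500,::-1],(800,600)))
E
```

```text
0 [-0.57  0.32  1.62 -0.    1.2   0.41] [ 0.19  0.36  1.57 -0.    1.22  1.72]
3.141592653589793 None [ 0.19  0.36  1.57 -0.    1.22 -1.43]
use 0
t 3.65 p [ 0.518  -0.2525  0.1602] F [-0.15 -0.29 -1.1 ] op 0.0503 ff 0.0
False
t 4.92 p [ 0.5188 -0.2518  0.0486] F [-0.24  0.01  0.39] op 0.0503 ff 0.0
t 5.59 p [ 0.5184 -0.2515  0.0481] F [-0.15 -0.85  0.58] op 0.0119 ff 15.0
t 6.49 p [ 0.5176 -0.251   0.1591] F [-0.55 -0.16 -1.41] op 0.0114 ff 15.0
```

View pics/grasp.png

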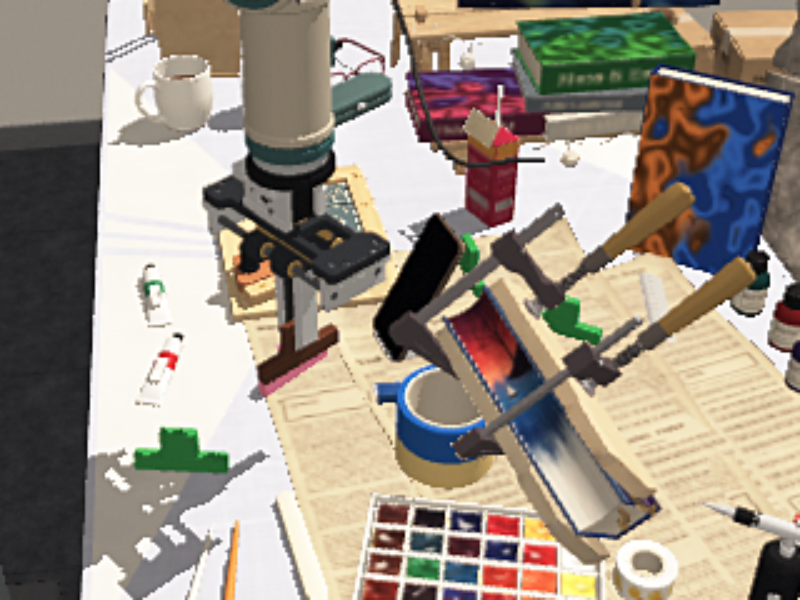

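The brown spacer is held upright by its tab at about (300,340) in the crop, and nothing else has moved. Next: carry it over and lower it into the gap by feel.

Run:
```python
from h import *
g=b2w(3,86)
r.move_to([*g,.17],down(BP[2])); st()
r.move_l([*g,.09],vel=.1); r.hold(.3); st()
hit=r.move_l([*g,.0575],vel=.03,guard=4); print(hit); st()
```

```text
t 8.15 p [0.57   0.1809 0.1698] F [ 0.33 -0.34 -0.82] op 0.0121 ff 15.0
t 9.4 p [0.5701 0.1818 0.0905] F [-0.03 -1.01 -1.01] op 0.0116 ff 15.0
True
t 10.32 p [0.5696 0.1817 0.0599] F [-0.31 -0.14  3.87] op 0.0123 ff 15.0
```

Run:
```python
from h import *
p=telemetry.current_ee_pos()
gripper_to(.03); 
r.move_l([p[0],p[1],.2],vel=.15); st()
kn=b2w(-92,-76); psi=BP[2]+np.radians(22)
# tool y along travel -> psi +-90
for k in(np.pi/2,-np.pi/2):
    q=inverse_kinematics([*kn,.15],down(psi+k)); print(k,q if q is None else np.round(q,2))
r.move_to([kn[0]-.12,kn[1]-.1,.2],down(psi+np.pi/2 if inverse_kinematics([*kn,.15],down(psi+np.pi/2)) is not None else psi-np.pi/2)); st()
for c in("top","side"):
    im=vision.snapshot(c); print(c,[(np.round(d["at"],4),round(d["score"],2)) for d in models.mark_of("wedge_knob",c)],[(np.round(d["at"],4),round(d["score"],2)) for d in models.mark_of("spacer",c)])
    if c=="top": a=cv2.resize(im[210:310,240:340,::-1],(400,400),interpolation=cv2.INTER_CUBIC)
    else: b=cv2.resize(im[200:300,250:350,::-1],(400,400),interpolation=cv2.INTER_CUBIC)
cv2.imwrite("pics/placed.png",np.hstack([a,b])); print(kn)
```

```text
t 11.91 p [0.5689 0.1815 0.199 ] F [ 0.33  0.11 -0.02] op 0.03 ff 0.0
1.5707963267948966 [-0.11  0.2   1.82 -0.    1.12 -0.54]
-1.5707963267948966 [-0.11  0.2   1.82 -0.    1.12  2.6 ]
t 14.1 p [ 0.363  -0.0846  0.2   ] F [ 0.65 -0.04  0.  ] op 0.0302 ff 0.0
top [(array([0.4868, 0.0126, 0.0481]), 0.89), (array([0.5743, 0.0811, 0.0144]), 0.18)] [(array([ 0.3995, -0.2588, -0.0004]), 0.74), (array([ 0.5207, -0.14  ,  0.0025]), 0.64), (array([0.5702, 0.1865, 0.0151]), 0.52), (array([ 7.389e-01, -7.000e-04, -2.900e-03]), 0.52), (array([ 0.8111, -0.1135,  0.0018]), 0.44)]
side [(array([0.4818, 0.0154, 0.0469]), 0.58), (array([0.5739, 0.0915, 0.0015]), 0.42), (array([0.572 , 0.1796, 0.0128]), 0.28)] [(array([ 0.8186, -0.1182, -0.0032]), 0.8), (array([ 0.517 , -0.1449,  0.0019]), 0.71), (array([ 0.3943, -0.2637, -0.0024]), 0.7), (array([ 7.438e-01, -6.000e-04,  5.000e-04]), 0.52), (array([0.5742, 0.1805, 0.0098]), 0.51)]
[0.48275256 0.01537323]
```

View pics/placed.png

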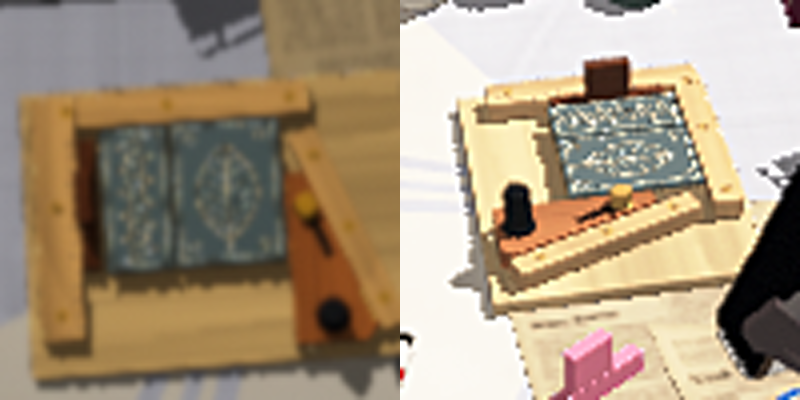

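The spacer stands upright in the gap, its tab at (605,75) in the right-hand view, beside the narrow block. Next: grip the knob along the travel direction and slide the wedge.

Run:
```python
from h import *
kn=np.array([.4848,.0142]); psi=BP[2]+np.radians(22); u=np.array([np.cos(psi),np.sin(psi)])
r.move_to([*kn,.17],down(psi+np.pi/2)); gripper_to(.05,30)
r.move_l([*kn,.1],vel=.1); r.hold(.2); st()
print(r.move_l([*kn,.0635],vel=.05,guard=6)); st()
gripper_to(0,30); r.hold(.2); st()
p=telemetry.current_ee_pos(); print("F along",telemetry.current_wrist_force()[:2]@u, "travel",(p[:2]-b2w(-92,-76))@u)
```

```text
t 16.66 p [0.4853 0.0142 0.1006] F [ 0.16 -0.12  0.26] op 0.0496 ff 0.0
False
t 17.54 p [0.485  0.0142 0.0636] F [ 0.61 -0.02 -0.24] op 0.05 ff 0.0
t 18.33 p [0.4851 0.0143 0.0637] F [1.19 0.99 1.14] op 0.0193 ff 30.0
F along 1.4981992080995152 travel 0.0016603162268251151
```

```bash
cat >> h.py <<'E'
psi=BP[2]+np.radians(22); u=np.array([np.cos(psi),np.sin(psi)]); n=np.array([-u[1],u[0]])
def F(k=4):
    f=[]
    for _ in range(k): f.append(telemetry.current_wrist_force()); r.hold(.03)
    f=np.mean(f,0); return f[:2]@u,f[:2]@n,f[2]
E
python3 - <<'E'
from h import *
p0=np.array([.4851,.0143]); z=.0636
print(r.move_l([*(p0+.022*u),z],vel=.025,guard=9)); p=telemetry.current_ee_pos(); s=(p[:2]-p0)@u
st(); print("s",s,F())
while s<.036:
    s+=.0007
    r.move_l([*(p0+s*u),z],vel=.02,guard=12); f=F(); print(round(s,4),np.round((telemetry.current_ee_pos()[:2]-p0)@u,4),np.round(f,1))
    if f[0]<-9: break
st()
E
```

```text
False
t 19.38 p [0.505  0.0234 0.0636] F [-2.11 -1.8   5.04] op 0.019 ff 30.02
s 0.021860298097372246 (np.float64(-2.961059249613743), np.float64(-0.6915346564423607), np.float64(4.98895513389171))
0.0226 0.0222 [-3.1 -0.8  5.9]
0.0233 0.0229 [-3.3 -1.   5.7]
0.024 0.0236 [-3.9 -1.1  5.6]
0.0247 0.0243 [-3.2 -0.7  6.1]
0.0254 0.025 [-3.5 -0.6  5.5]
0.0261 0.0257 [-3.2 -1.4  6.5]
0.0268 0.0264 [-2.8 -0.6  5.7]
0.0275 0.027 [-3.8 -0.8  5.7]
0.0282 0.0278 [-3.2 -1.2  5.5]
0.0289 0.0285 [-3.6 -1.   5.6]
0.0296 0.0291 [-3.6 -1.2  6.1]
0.0303 0.0297 [-3.4 -1.7  5.9]
0.031 0.0303 [-3.9 -1.1  5.7]
0.0317 0.0304 [-4.8 -1.2  7.1]
0.0324 0.0304 [-6.5 -2.3  8.6]
0.0331 0.0304 [-8.1 -2.5  9. ]
0.0338 0.0305 [-9.4 -2.8 10.1]
t 26.02 p [0.5128 0.027  0.0636] F [-7.05 -6.87  9.67] op 0.0189 ff 30.08
```

The wedge has come tight at travel of about 0.032. I'll ease the down-force and bring the push to about 12.5 N.

Run:
```python
from h import *
p0=np.array([.4851,.0143]); z=.0636; s=.0338
z+=.002; r.move_l([*(p0+s*u),z],vel=.01); f=F(6); print(z,np.round(f,1))
while f[0]>-12.2 and s<.037:
    s+=.0004
    r.move_l([*(p0+s*u),z],vel=.02); f=F(6); print(round(s,4),np.round((telemetry.current_ee_pos()[:2]-p0)@u,4),np.round(f,1))
r.hold(.7); print(np.round(F(8),1)); st()
for c in("top","side"):
    im=vision.snapshot(c)
    if c=="top": a=cv2.resize(im[210:310,240:340,::-1],(400,400),interpolation=cv2.INTER_CUBIC)
    else: b=cv2.resize(im[200:300,250:350,::-1],(400,400),interpolation=cv2.INTER_CUBIC)
cv2.imwrite("pics/tight.png",np.hstack([a,b]))
```

```text
0.0656 [-6.4 -4.1 -3.4]
0.0342 0.0305 [-6.8 -4.2 -2.4]
0.0346 0.0305 [-8.1 -4.5 -2.3]
0.035 0.0305 [-8.9 -5.  -1.2]
0.0354 0.0306 [-9.8 -5.4 -0.5]
0.0358 0.0306 [-10.4  -5.2   0.2]
0.0362 0.0306 [-11.4  -5.4   0.5]
0.0366 0.0306 [-11.6  -5.6   1.4]
0.037 0.0307 [-12.5  -5.6   1.6]
[-12.6  -5.6   1.8]
t 31.14 p [0.5129 0.0271 0.0637] F [ -9.06 -10.37   2.65] op 0.0188 ff 30.13
```

View pics/tight.png

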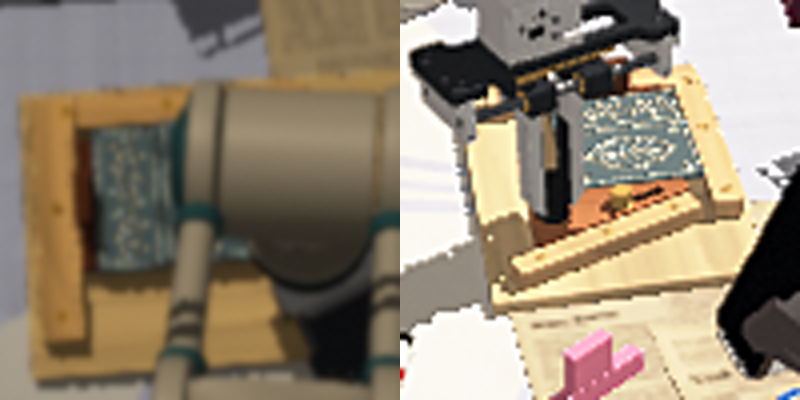

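The side view shows the row closed up with no seam gaps, and the fingers are on the knob at (550,180). The wedge is stuck at travel of about 0.032, with a 12.6 N push and the fingers clear of the cut faces.

```bash
python3 -c "
from plant import r
print(r.sign_off())"
```

```text
the job is handed in; nothing more can be done
None
```

The dark wooden spacer stands in the gap by the side rail, the row is closed up tight at about 0.032 m of wedge travel, and the arm is still gripping the knob with a push of about 12.6 N; I handed the job in at about 31 s.

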